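Put three round-bottomed flasks back on their own cork rings

ROBOT

A 6-joint arm with a two-finger parallel gripper is mounted at the origin on the work surface. World frame = base frame: x ahead of the robot, y to its left, z up, the work surface at z = 0. Lengths are in mm, angles in rad, forces in N, time in s.
With the tool pointing down it reaches from about 300 to 775 mm from the base axis. Payload 14.6 kg.
Tool frame: the origin (TCP) lies between the finger pads; the fingertips stand manip.tip_reach ahead of it and the grasp point (between the pads) lies 5 mm behind it (manip.tip_reach is the distance from the TCP to the fingertips, in mm); z points along the fingers, y is the line along which they close (so a half turn about z gives the same grasp; the last joint's range is limited). The gripper opens to 94 mm and grips with 3 to 60 N. Pads are 16 mm wide; open, the fingers measure 119 mm over their backs; the gripper's body (75 mm by 177 mm) begins 78 mm behind the grasp point.
Start: joints at [1.24, 0.3, 1.521, -0, 1.321, -0.067], TCP at [143.411, 530.964, 219.446] pointing down, gripper open.
Joint ranges: [-3.03, 3.03], [-0.79, 2.21], [0.23, 2.52], [-1.04, 4.18], [0, 3.07], [-2.55, 2.55]. Speed limits (rad/s): [2.22, 2.22, 2.57, 3.14, 3.14, 3.14].

INTERFACE

Orientations are given as [roll, pitch, yaw] about the fixed x, y, z axes, in that order (R = Rz(yaw) Ry(pitch) Rx(roll)).
In Python, from cell import manip gives the robot as it stands. The module is installed in compiled form; this text tells all that it offers.
- The arm moves only by the shell command python3 -m creep 'ROWS' [FORCE]. ROWS is JSON, a list of rows, each a list of 3 entries, a list of its own where there are three numbers: the opening, from -1 (shut) to 1 (fully open), then the shift along the tool's x, y, z in cm, then the turn about the tool's z in units of 5 degrees (1.0 is 5 degrees). In form: [[grip, [tx, ty, tz], roll], ...]. A call has 1 to 12 rows; each row is the pose to reach, as a shift and turn from the pose commanded when the call began, along the tool's axes at that moment; what a row does not reach only later rows make up. A row lasts 1/10 s, in which the tool goes at most 50 mm and 8.59 degrees, less where a joint would pass 70% of its speed; a pose out of reach is approached as far as the arm can. A call with a gripper value outside its range is refused whole. The fingers move at their own pace and stop on an object; FORCE is the grip in N (left out, the last holds). Time passes only in rows, so rows that repeat a pose let the fingers close. It gives the time, the measured TCP pose, the force, the opening and the grip force at its end, in the units of the state.
- manip.read_state(): the state, without advancing time (a new reading comes with each control period).
- manip.camera(name): name is "scene" or "top" or "wrist"; returns the picture (400x640x3 uint8, red, green, blue); there is no depth.
- manip.camera_params(name): a dict with "fovy" (degrees; the focal length in pixels is half the picture's height over the tangent of half this angle, whatever the lens; pixels are square), "cx", "cy" (the principal point, pixels), "k1" (the pictures are not rectified: a ray, as slopes to the right and down, at radius r is drawn at 1 + k1 r^2 times it, then the intrinsics apply), "origin" and "attitude" of the camera in the world. Camera axes: x right, y down, z forward; pixel columns grow to the right and rows downward; lengths in mm; the calibration is good to about 2 mm. A picture is of the moment at which its call begins: read the wrist's pose just before it. camera_params takes no time and is no camera call; for the wrist camera it gives the pose at the moment of the call.
- manip.sign_off(): hands the job in; it is judged then, once.
The state is a dict: "clock": time; "joints": joint angles; "qd": joint speeds; "effort": joint torques, N m; "eef_pos": TCP position; "eef_rot": TCP orientation; "wrist_force": force on the tool from outside, world axes, zero at the start; "moment": the same for the moment, N m; "finger_gap": finger opening in mm; "finger_force": force on a finger pad.
Only numpy, scipy, OpenCV 4.12 (cv2) and the standard library are available. Lean on these libraries where they do the work, as an engineer would, in place of code of your own. Each camera call takes 0.05 s, during which the arm holds its last target. There are 200 camera calls.

TASK

The three stoppered round-bottomed flasks by the rotary evaporator have been put down on one another's cork rings: change them round so that each stands upright on the ring of its own size (smallest flask on the smallest ring, middle one on the second smallest, largest one on the second largest). The biggest ring belongs to the flask on the evaporator: you may park a flask on it on the way, but leave it empty. Set the flasks down without dropping them or tipping them over, and leave the beaker, the jar and the funnel between them where they are.

Things in the scene. Friction and masses are not known exactly. Their poses are not given: they have to be found in the camera images.
- flask_s: The smallest of three loose clear glass round-bottomed flasks: bulb 51 mm wide, straight neck 29 mm wide, white stopper (head 25 wide, 12 high). Origin: bulb centre, z up the neck; neck ends 69.5 mm above it. Grip the neck's top 30 mm from above. Starts upright on ring_l, origin 36.6 mm above bench; belongs on ring_s, origin then at 41.9 mm. Rolls over on the bare bench.
- flask_m: The middle-sized of three loose clear glass round-bottomed flasks: bulb 64 mm wide, straight neck 29 mm wide, white stopper (head 25 wide, 12 high). Origin: bulb centre, z up the neck; neck ends 78 mm above it. Grip the neck's top 30 mm from above. Starts upright on ring_s, origin 49.7 mm above bench; belongs on ring_m, origin then at 49 mm. Rolls over on the bare bench.
- flask_l: The largest of three loose clear glass round-bottomed flasks: bulb 85 mm wide, straight neck 29 mm wide, white stopper (head 25 wide, 12 high). Origin: bulb centre, z up the neck; neck ends 92.5 mm above it. Grip the neck's top 30 mm from above. Starts upright on ring_m, origin 61.5 mm above bench; belongs on ring_l, origin then at 63.1 mm. Rolls over on the bare bench.
- ring_s: The smallest of four flat brown cork rings on the bench, held fast by its non-slip underside: outer diameter 74 mm, hole 32 mm through, 22 mm high. Origin at the centre of its underside on the bench, z up. It is the right ring for flask_s.
- ring_m: The second smallest of four flat brown cork rings on the bench, held fast by its non-slip underside: outer diameter 96 mm, hole 40 mm through, 24 mm high. Origin at the centre of its underside on the bench, z up. It is the right ring for flask_m.
- ring_l: The second largest of four flat brown cork rings on the bench, held fast by its non-slip underside: outer diameter 120 mm, hole 48 mm through, 28 mm high. Origin at the centre of its underside on the bench, z up. It is the right ring for flask_l.
- ring_xl: The largest of four flat brown cork rings on the bench, held fast by its non-slip underside: outside 146 mm, hole 74 mm, 30 mm high. Origin: centre of its underside, z up. Free for parking, empty at start and end. flask_l sits on its hole's edge (flask origin 51 mm above bench); flask_m and flask_s sink through and stand on the bench (origin 32 and 25.5 mm).
- beaker: Bystander: open glass beaker, 52 mm wide (56 mm at the rim), 70 mm high, loose; origin at the centre of its underside. Not to be moved.
- grease_jar: Bystander: squat amber glass jar with black lid, 46 mm wide, 48 mm high, loose; origin at the centre of its underside. Not to be moved.
- funnel: Bystander: white plastic funnel standing upside down on its rim, 68 mm wide at the rim, 66 mm high, loose; origin at the centre of its underside. Not to be moved.

How it is judged:
By the outcome, as a careful person would: the job done as asked, in the order asked, and still so for the second after the job is handed in, with the robot touching nothing.
It also fails if it takes over 115 s, if anything falls off the work surface, if the arm or the gripper's body presses on something with over 40 N, if the wrist force passes 120 N, or if a joint passes its speed limit or range.

## Working session

There is one attempt and no reset: what is moved stays moved. The work goes in short steps, Python scripts to look and compute and a shell command to move; the robot and the scene stay as the last step left them, time stands still between calls to the robot, and variables do not carry over. Pictures are saved under pics/ and viewed, at most 14 in all, crops included, and the job is handed in when it is done.

```bash
mkdir -p pics; cat > h.py <<'E'
import numpy as np, cv2
from cell import manip
from scipy.spatial.transform import Rotation as R
def snap(cam,fn):
    p=manip.camera_params(cam); im=manip.camera(cam); cv2.imwrite('pics/'+fn,im[:,:,::-1]); return im,p
def rot(a):
    a=np.array(a,float)
    return a if a.shape==(3,3) else R.from_euler('xyz',a).as_matrix()
def ray(p,u,v):
    f=200/np.tan(np.radians(p['fovy'])/2); d=np.array([(u-p['cx'])/f,(v-p['cy'])/f]); s=d.copy()
    for _ in range(30): s=d/(1+p['k1']*(s@s))
    return np.array(p['origin'],float), rot(p['attitude'])@np.array([s[0],s[1],1])
def onz(p,u,v,z):
    o,d=ray(p,u,v); return o+d*(z-o[2])/d[2]
def proj(p,X):
    f=200/np.tan(np.radians(p['fovy'])/2); c=rot(p['attitude']).T@(np.array(X,float)-np.array(p['origin'],float)); s=c[:2]/c[2]
    s=s*(1+p['k1']*(s@s)); return s*f+[p['cx'],p['cy']]
E
python3 - <<'E'
from h import *
for c in ['top','scene','wrist']:
    im,p=snap(c,c+'0.png'); print(c,p)
print(manip.read_state(), manip.tip_reach)
E
```

```text
top {'fovy': 50.746444096096006, 'cx': 323.5528449732781, 'cy': 197.20500666414708, 'k1': 0.005910782205478182, 'origin': array([427.18024335, -10.03455675, 919.19612596]), 'attitude': array([-3.01316747,  0.03335009, -1.57628582])}
scene {'fovy': 46.40187152297796, 'cx': 318.98392302971223, 'cy': 198.9362516280669, 'k1': -0.04322827161887617, 'origin': array([857.72503681, 428.62068426, 827.22011045]), 'attitude': array([-2.55337366, -0.00793888,  2.52614542])}
wrist {'fovy': 62.44988320610458, 'cx': 323.1609906880634, 'cy': 199.9262979787779, 'k1': -0.06579848079139833, 'origin': array([ 76.02012409, 550.1391778 , 384.34998869]), 'attitude': array([2.90071668e+00, 1.37888848e-03, 1.30655548e+00])}
{'clock': 0.15, 'joints': array([ 1.24039116e+00,  3.00340448e-01,  1.52137698e+00,  5.82328691e-07,
        1.32068889e+00, -6.66111602e-02]), 'qd': array([-0.00016801, -0.00261873, -0.00125296,  0.0015773 ,  0.00131503,
        0.00077458]), 'effort': array([ 2.00244409e-03, -5.31962264e+01, -3.52816308e+01,  7.08801881e-02,
        2.34935683e-02, -7.10432664e-05]), 'eef_pos': array([143.36616853, 530.8193916 , 219.04433838]), 'eef_rot': array([-3.14078083e+00, -5.47220554e-05,  2.87779848e+00]), 'wrist_force': array([-0.23677226,  0.33555169, -0.05581441]), 'moment': array([-0.01054713,  0.00472917,  0.05311418]), 'finger_force': 0.0, 'finger_gap': 93.56218581026492} 14.0
```

View pics/top0.png

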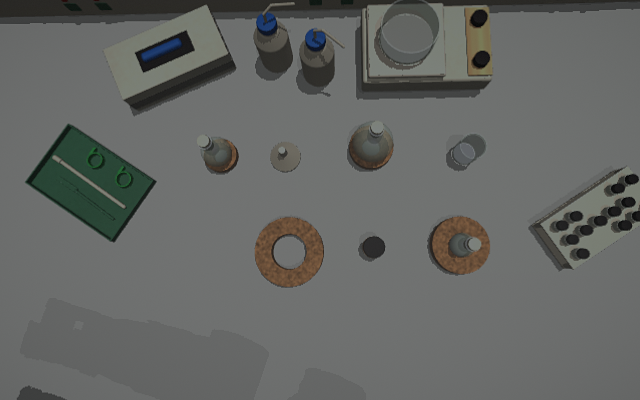

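View pics/scene0.png

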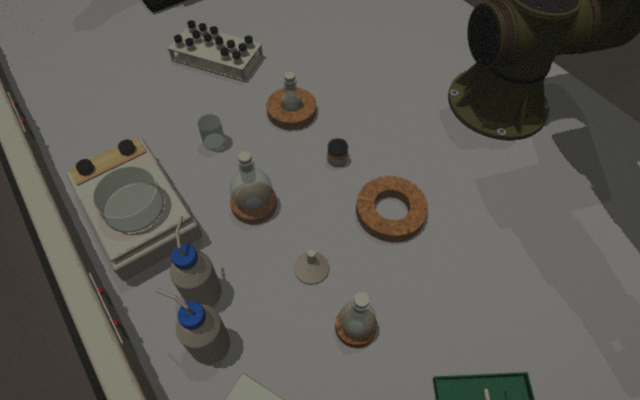

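```bash
cat > meas.py <<'E'
from h import *
def blobs(m,lo):
    n,l,s,c=cv2.connectedComponentsWithStats(m.astype(np.uint8)); return [(s[i,4],c[i].round(1),s[i,:4]) for i in range(1,n) if s[i,4]>=lo]
def brown(im):
    a=im.astype(int); m=((a[:,:,0]-a[:,:,2]>25)&(a[:,:,0]>60)).astype(np.uint8); return cv2.morphologyEx(m,cv2.MORPH_CLOSE,np.ones((5,5)))
E
python3 - <<'E'
from meas import *
T=cv2.imread('pics/top0.png')[:,:,::-1];S=cv2.imread('pics/scene0.png')[:,:,::-1]
pt=manip.camera_params('top');ps=manip.camera_params('scene')
for nm,im,p in(('top',T,pt),('scene',S,ps)):
    for a,c,b in blobs(brown(im),80):
        print(nm,'brown',a,c,b,onz(p,*c,25).round(1))
est={'m':((204,142),(362,300),133.7),'l':((376,128),(245,158),160),'s':((474,244),(290,78),112.1)}
for k,(a,b,z) in est.items():
    for nm,im,p,(u,v) in(('top',T,pt,a),('scene',S,ps,b)):
        g=im.min(2).astype(int); w=g[v-12:v+13,u-12:u+13]; m=w>(w.max()*0.75)
        bl=max(blobs(m,5),key=lambda q:q[0]); c=bl[1]+[u-12,v-12]
        print(k,nm,w.max(),bl[0],c,onz(p,*c,z).round(1))
crop=np.hstack([cv2.resize(T[y-30:y+30,x-30:x+30],(260,260),interpolation=0) for x,y in((212,150),(374,138),(467,244))])
crop2=np.hstack([cv2.resize(S[y-30:y+30,x-30:x+30],(260,260),interpolation=0) for x,y in((360,310),(250,175),(290,90))])
cv2.imwrite('pics/c0.png',np.vstack([crop,crop2])[:,:,::-1])
E
```

```text
top brown 1151 [477.6  42.2] [465   7  28  69] [ 885.5 -323.9   25. ]
top brown 182 [227.  159.1] [207 140  29  31] [628.7 229.4  25. ]
top brown 90 [383.7 159.7] [373 147  20  21] [ 623.  -110.9   25. ]
top brown 2760 [288.5 251.7] [255 217  68  70] [427.7  93.8  25. ]
top brown 2005 [459.7 244.9] [432 217  58  57] [ 439.8 -264.3   25. ]
scene brown 1059 [290.7 106.4] [266  88  50  35] [ 445.7 -259.9   25. ]
scene brown 1007 [106.8 161.4] [ 69 137  77  48] [ 868.2 -352.4   25. ]
scene brown 2558 [391.8 206. ] [357 176  71  60] [431.3  95.2  25. ]
scene brown 446 [251.6 208.7] [230 191  45  29] [669.9 -63.7  25. ]
scene brown 355 [349.7 331.3] [335 306  42  39] [659.9 252.7  25. ]
m top 127 433 [201.3 139.6] [643.3 251.2 133.7]
m scene 120 464 [362.9 297. ] [636.5 244.9 133.7]
l top 128 348 [377.4 123. ] [662.8 -85.7 160. ]
l scene 116 470 [244.5 155.6] [653.2 -87.8 160. ]
s top 126 132 [474.4 243.6] [ 440.9 -266.9  112.1]
s scene 115 447 [290.   75.1] [ 438.1 -267.8  112.1]
```

View pics/c0.png

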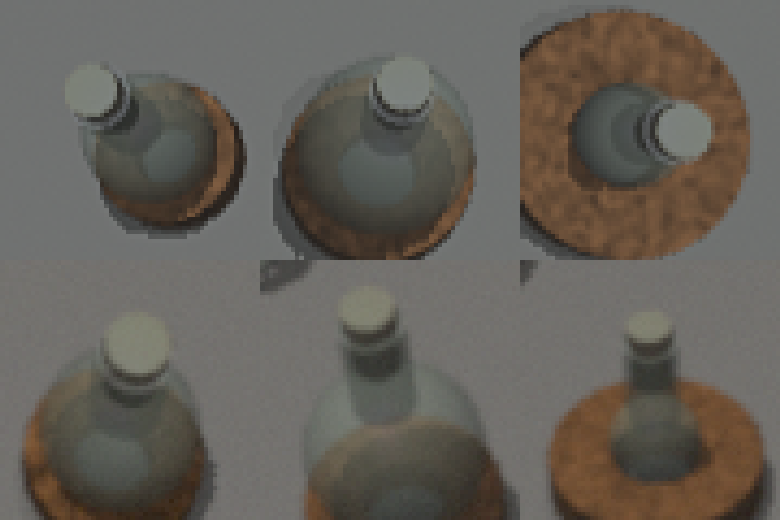

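```bash
python3 - <<'E'
from meas import *
T=cv2.imread('pics/top0.png')[:,:,::-1];S=cv2.imread('pics/scene0.png')[:,:,::-1]
pt=manip.camera_params('top');ps=manip.camera_params('scene')
for k,a,b,z in(('m',(203.2,140.7),(361.2,299.2),139.7),('l',(376.7,126.9),(244.5,155.6),166),('s',(474.1,243.6),(289.6,75.1),118)):
    print(k,onz(pt,*a,z).round(1),onz(ps,*b,z).round(1))
# xl & l ring outer outlines
for im,p in((T,pt),(S,ps)):
    cs,_=cv2.findContours(brown(im),0,1)
    for c in cs:
        if cv2.contourArea(c)<1000: continue
        q=np.array([onz(p,*x,28)[:2] for x in c[:,0,:].astype(float)],np.float32); print(cv2.minEnclosingCircle(q), len(q))
s=manip.read_state(); Rm=rot(s['eef_rot']); print(Rm.round(3))
c=np.array([658,-87]); print(c)
E
```

```text
m [639.4 245.4 139.7] [642.9 247.8 139.7]
l [653.6 -83.6 166. ] [655.1 -83.2 166. ]
s [ 440.8 -264.5  118. ] [ 442.3 -262.6  118. ]
((440.4274597167969, -264.9534912109375), 59.39635467529297) 162
((428.7863464355469, 93.39358520507812), 72.4420394897461) 195
((887.4426879882812, -325.17437744140625), 82.5051040649414) 179
((430.6494140625, 92.9000473022461), 74.09612274169922) 187
[[-0.965  0.261 -0.   ]
 [ 0.261  0.965 -0.001]
 [ 0.    -0.001 -1.   ]]
[658 -87]
```

```bash
python3 -m creep '[[1,[-10,-7,0],-1],[1,[-20,-14,0],-2],[1,[-30,-21,0],-3.02],[1,[-40,-28,0],-3.02],[1,[-50,-35,0],-3.02],[1,[-60,-42,0],-3.02],[1,[-65.3,-45.9,0],-3.02],[1,[-65.3,-45.9,0],-3.02],[1,[-65.3,-45.9,0],-3.02],[1,[-65.3,-45.9,0],-3.02],[1,[-65.3,-45.9,0],-3.02],[1,[-65.3,-45.9,0],-3.02]]' 20
```

```text
clock: 1.35
eef_pos: [528.4, 68.0, 219.4]
eef_rot: [3.142, -0.0, 3.141]
wrist_force: [0.7, 0.8, 0.3]
finger_gap: 93.9
finger_force: 0.0
```

```bash
python3 -m creep '[[1,[0,0,0],0],[1,[0,0,0],0],[1,[0,0,0],0]]'
```

```text
clock: 1.65
eef_pos: [526.9, 70.8, 219.3]
eef_rot: [3.141, -0.0, -3.141]
wrist_force: [-0.1, 0.1, 0.1]
finger_gap: 94.0
finger_force: 0.0
```

```bash
python3 -m creep '[[1,[-3,-3.8,0],0],[1,[-6,-7.6,0],0],[1,[-9,-11.4,0],0],[1,[-12.7,-15.4,0],0],[1,[-12.7,-15.4,0],0],[1,[-12.7,-15.4,0],0],[1,[-12.7,-15.4,0],0],[1,[-12.7,-15.4,0],0]]'
python3 - <<'E'
from h import *
im,p=snap('wrist','w1.png'); print(p['origin']); print(proj(p,[654.3,-83.4,166]))
E
```

```text
clock: 2.45
eef_pos: [654.0, -82.3, 220.2]
eef_rot: [-3.142, 0.001, -3.14]
wrist_force: [1.3, 0.2, 0.4]
finger_gap: 94.0
finger_force: 0.0
[584.13229307 -81.21612358 385.58264855]
[319.99941385 222.28286522]
```

View pics/w1.png

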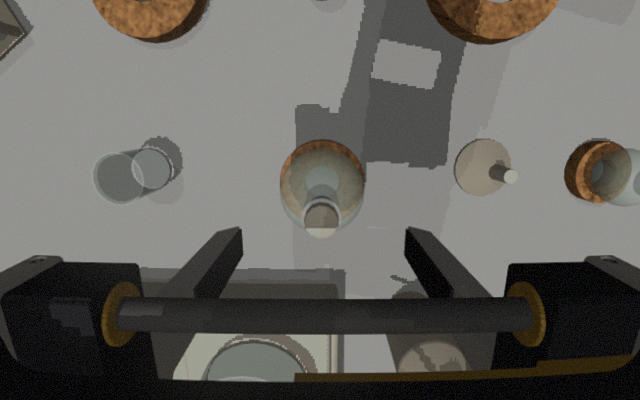

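```bash
python3 -m creep '[[1,[0,0,2],0],[1,[0,0,4],0],[1,[0,0,6],0],[1,[0,0,7.5],0],[1,[0,0,8.6],0],[1,[0,0,8.6],0],[1,[0,0,8.6],0],[1,[0,0,8.6],0]]' 25
python3 -m creep '[[-1,[0,0,0],0],[-1,[0,0,0],0],[-1,[0,0,0],0],[-1,[0,0,0],0],[-1,[0,0,0],0],[-1,[0,0,0],0],[-1,[0,0,0],0],[-1,[0,0,0],0]]' 25
```

```text
clock: 3.3
eef_pos: [654.9, -84.0, 134.6]
eef_rot: [-3.141, 0.002, 3.141]
wrist_force: [0.1, -0.2, -0.7]
finger_gap: 93.8
finger_force: 0.0
clock: 4.1
eef_pos: [654.4, -84.0, 133.4]
eef_rot: [3.142, -0.0, 3.141]
wrist_force: [-0.4, 0.0, -0.2]
finger_gap: 33.3
finger_force: 0.0
```

```bash
python3 -m creep '[[-1,[0,0,0],0],[-1,[0,0,0],0],[-1,[0,0,0],0],[-1,[0,0,0],0]]' 25
```

```text
clock: 4.5
eef_pos: [654.5, -84.0, 133.4]
eef_rot: [3.142, -0.0, 3.141]
wrist_force: [-0.4, -0.5, 0.2]
finger_gap: 28.5
finger_force: 25.0
```

```bash
python3 -m creep '[[-1,[0,0,-1],0],[-1,[0,0,-3],0],[-1,[0,0,-6],0],[-1,[0,0,-8],0],[-1,[3,2.4,-8],0],[-1,[6,4.7,-8],0],[-1,[9,7.1,-8],0],[-1,[12,9.5,-8],0],[-1,[15,11.8,-8],0],[-1,[18,14.2,-8],0],[-1,[21,16.5,-8],0],[-1,[22.5,17.7,-8],0]]'
python3 -m creep '[[-1,[0,0,0],0],[-1,[0,0,0],0],[-1,[0,0,0],0]]'
```

```text
clock: 5.7
eef_pos: [427.6, 94.3, 214.2]
eef_rot: [3.141, 0.001, -3.141]
wrist_force: [0.8, 1.0, -1.4]
finger_gap: 28.5
finger_force: 25.0
clock: 6.0
eef_pos: [430.1, 92.6, 213.7]
eef_rot: [-3.141, 0.0, 3.141]
wrist_force: [-0.4, 0.4, -2.4]
finger_gap: 28.7
finger_force: 25.0
```

```bash
python3 -m creep '[[-1,[0,0,2],0],[-1,[0,0,4],0],[-1,[0,0,6],0],[-1,[0,0,7.5],0],[-1,[0,0,8.3],0],[-1,[0,0,8.7],0],[-1,[0,0,8.7],0],[-1,[0,0,8.9],0],[-1,[0,0,9.05],0],[-1,[0,0,9.1],0],[-1,[0,0,9.1],0]]'
python3 - <<'E'
from meas import *
im,p=snap('top','t1.png'); im2,p2=snap('scene','s1.png')
for i,q in((im,p),(im2,p2)):
    cs,_=cv2.findContours(brown(i),0,1)
    for c in cs:
        if cv2.contourArea(c)<700: continue
        w=np.array([onz(q,*x,24)[:2] for x in c[:,0,:].astype(float)],np.float32); print(cv2.minEnclosingCircle(w))
E
```

```text
clock: 7.1
eef_pos: [429.5, 93.3, 123.2]
eef_rot: [3.141, 0.0, 3.141]
wrist_force: [-5.1, 1.4, 6.4]
finger_gap: 28.7
finger_force: 25.0
((440.2417907714844, -265.9816589355469), 59.892906188964844)
((653.4906005859375, -84.1083755493164), 47.703617095947266)
((889.508544921875, -326.58880615234375), 82.87541198730469)
((656.3358764648438, -83.33060455322266), 48.757972717285156)
((431.1356506347656, 93.45479583740234), 77.18222045898438)
((865.7732543945312, -356.460693359375), 82.92796325683594)
((442.3822326660156, -268.4098815917969), 62.726566314697266)
((-71.11767578125, -223.68295288085938), 184.50820922851562)
```

View pics/s1.png

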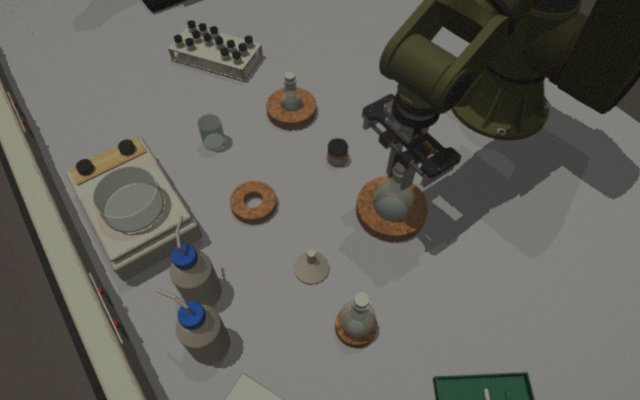

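```bash
python3 -m creep '[[-0.3,[0,0,0],0],[0,[0,0,0],0],[0.5,[0,0,0],0],[1,[0,0,0],0],[1,[0,0,0],0],[1,[0,0,0],0],[1,[0,0,0],0],[1,[0,0,-2],0],[1,[0,0,-4],0],[1,[0,0,-6],0],[1,[0,0,-8],0],[1,[0,0,-10],0]]'
python3 -m creep '[[1,[-3,2.2,0],0],[1,[-6,4.4,0],0],[1,[-9,6.6,0],0],[1,[-12,8.8,0],0],[1,[-15,11,0],0],[1,[-18,13.2,0],0],[1,[-21.1,15.3,0],0],[1,[-21.1,15.3,0],0],[1,[-21.1,15.3,0],0],[1,[-21.1,15.3,0],0],[1,[-21.1,15.3,0],0],[1,[-21.1,15.3,0],0]]'
python3 - <<'E'
from h import *
im,p=snap('wrist','w2.png'); print(p['origin']); print(proj(p,[641,246.5,139.7]))
E
```

```text
clock: 8.4
eef_pos: [429.4, 93.0, 223.3]
eef_rot: [-3.142, -0.0, 3.141]
wrist_force: [-0.1, -0.8, 0.1]
finger_gap: 94.1
finger_force: 0.0
clock: 9.6
eef_pos: [640.3, 245.6, 223.3]
eef_rot: [3.141, 0.001, 3.141]
wrist_force: [-0.5, 0.4, 0.2]
finger_gap: 94.0
finger_force: 0.0
[570.35993553 246.81737239 388.65743613]
[322.83562335 211.36962866]
```

View pics/w2.png

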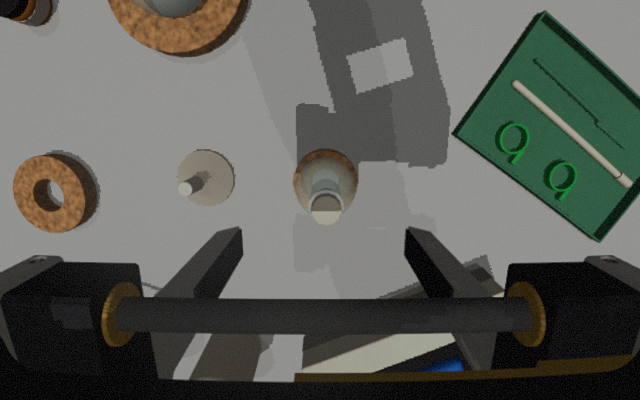

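```bash
python3 -m creep '[[1,[-0.1,0.1,3],0],[1,[-0.1,0.1,6],0],[1,[-0.1,0.1,8.5],0],[1,[-0.1,0.1,10.5],0],[1,[-0.1,0.1,11.6],0],[1,[-0.1,0.1,11.6],0],[1,[-0.1,0.1,11.6],0]]'
python3 -m creep '[[-1,[0,0,0],0],[-1,[0,0,0],0],[-1,[0,0,0],0],[-1,[0,0,0],0],[-1,[0,0,0],0],[-1,[0,0,0],0],[-1,[0,0,0],0],[-1,[0,0,0],0],[-1,[0,0,0],0],[-1,[0,0,0],0],[-1,[0,0,0],0],[-1,[0,0,0],0]]' 25
```

```text
clock: 10.35
eef_pos: [641.9, 247.1, 107.6]
eef_rot: [3.141, 0.001, 3.141]
wrist_force: [-0.1, 0.1, 0.6]
finger_gap: 93.8
finger_force: 0.0
clock: 11.55
eef_pos: [641.6, 247.0, 106.5]
eef_rot: [3.142, 0.0, 3.141]
wrist_force: [0.4, 0.8, 0.0]
finger_gap: 28.7
finger_force: 25.0
```

```bash
python3 -m creep '[[-1,[0,0,-1],0],[-1,[0,0,-3],0],[-1,[0,0,-6],0],[-1,[0,0,-9],0],[-1,[0,-1,-10],0],[-1,[-0.1,-5,-10],0],[-1,[-0.3,-9,-10],0],[-1,[-0.6,-13,-10],0],[-1,[-0.8,-17,-10],0],[-1,[-1,-21,-10],0],[-1,[-1.2,-25,-10],0],[-1,[-1.3,-29,-10],0]]'
python3 -m creep '[[-1,[0,-2,0],0],[-1,[0,-4.1,0],0],[-1,[0,-4.1,0],0],[-1,[0,-4.1,0],0],[-1,[0,-4.1,0],0]]'
python3 - <<'E'
from h import *
im,p=snap('wrist','w3.png')
cv2.imwrite('pics/w3c.png',im[100:260,220:440,::-1].repeat(3,0).repeat(3,1))
E
```

```text
clock: 12.75
eef_pos: [653.9, -45.3, 205.7]
eef_rot: [-3.142, -0.001, 3.141]
wrist_force: [-0.2, 0.2, -0.5]
finger_gap: 28.1
finger_force: 25.0
clock: 13.25
eef_pos: [654.3, -83.3, 206.2]
eef_rot: [3.141, -0.0, -3.141]
wrist_force: [-0.0, 0.4, -0.8]
finger_gap: 28.3
finger_force: 25.0
```

View pics/w3c.png

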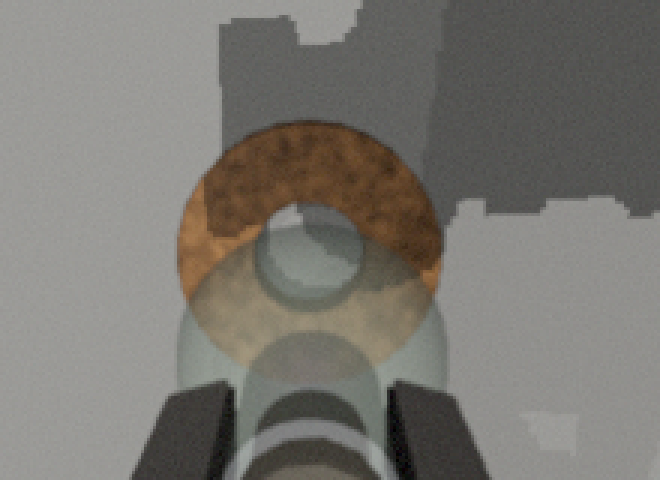

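The flask hangs straight in the jaws above ring_m, with its bulb centred on the ring sideways (crop column ~312 for both).

```bash
python3 -m creep '[[-1,[0,0,3],0],[-1,[0,0,6],0],[-1,[0,0,8],0],[-1,[0,0,9.2],0],[-1,[0,0,9.7],0],[-1,[0,0,9.7],0],[-1,[0,0,9.9],0],[-1,[0,0,10],0],[-1,[0,0,10.1],0],[-1,[0,0,10.1],0]]'
```

```text
clock: 14.3
eef_pos: [654.7, -84.1, 105.9]
eef_rot: [-3.141, 0.001, 3.141]
wrist_force: [0.3, 0.0, -0.2]
finger_gap: 28.6
finger_force: 25.0
```

```bash
python3 -m creep '[[-1,[0,0,0.05],0],[-1,[0,0,0.1],0],[-1,[0,0,0.1],0],[-1,[0,0,0.1],0]]'
```

```text
clock: 14.7
eef_pos: [654.9, -84.1, 105.4]
eef_rot: [-3.141, 0.002, 3.141]
wrist_force: [0.6, -0.1, 5.2]
finger_gap: 28.9
finger_force: 25.0
```

```bash
python3 -m creep '[[-0.3,[0,0,0],0],[0,[0,0,0],0],[0.5,[0,0,0],0],[1,[0,0,0],0],[1,[0,0,0],0],[1,[0,0,0],0],[1,[0,0,0],0],[1,[0,0,-2],0],[1,[0,0,-4],0],[1,[0,0,-7],0],[1,[0,0,-10],0],[1,[0,0,-10],0]]'
python3 -m creep '[[1,[3,-2.5,0],0],[1,[6,-5.1,0],0],[1,[9,-7.6,0],0],[1,[12,-10.1,0],0],[1,[15,-12.7,0],0],[1,[18,-15.2,0],0],[1,[21.3,-18,0],0],[1,[21.3,-18,0],0],[1,[21.3,-18,0],0],[1,[21.3,-18,0],0],[1,[21.3,-18,0],0],[1,[21.3,-18,0],0]]'
python3 - <<'E'
from h import *
im,p=snap('wrist','w4.png'); print(p['origin']); print(proj(p,[441.5,-264,118]))
E
```

```text
clock: 15.9
eef_pos: [655.8, -84.2, 209.2]
eef_rot: [-3.14, 0.007, 3.141]
wrist_force: [0.1, 0.2, 0.7]
finger_gap: 94.2
finger_force: 0.0
clock: 17.1
eef_pos: [442.0, -263.3, 204.2]
eef_rot: [3.141, -0.0, -3.141]
wrist_force: [-0.4, -0.2, 0.5]
finger_gap: 93.9
finger_force: 0.0
[ 372.24300693 -262.22106689  369.62725756]
[320.86738457 209.15573183]
```

View pics/w4.png

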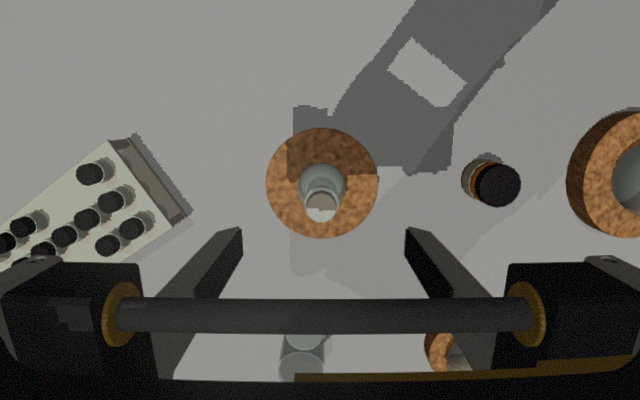

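```bash
python3 -m creep '[[1,[0,0,3],0],[1,[0,0,6],0],[1,[0,0,9],0],[1,[0,0,10.8],0],[1,[0,0,11.8],0],[1,[0,0,11.8],0],[1,[0,0,11.8],0]]'
python3 -m creep '[[-1,[0,0,0],0],[-1,[0,0,0],0],[-1,[0,0,0],0],[-1,[0,0,0],0],[-1,[0,0,0],0],[-1,[0,0,0],0],[-1,[0,0,0],0],[-1,[0,0,0],0],[-1,[0,0,0],0],[-1,[0,0,0],0],[-1,[0,0,0],0],[-1,[0,0,0],0]]' 25
```

```text
clock: 17.85
eef_pos: [441.9, -264.1, 87.2]
eef_rot: [-3.141, 0.001, 3.142]
wrist_force: [-0.1, 0.7, 0.7]
finger_gap: 94.0
finger_force: 0.0
clock: 19.05
eef_pos: [441.5, -264.1, 86.5]
eef_rot: [-3.141, 0.0, 3.141]
wrist_force: [-0.6, -2.6, 0.2]
finger_gap: 28.4
finger_force: 24.9
```

```bash
python3 -m creep '[[-1,[0,0,-1],0],[-1,[0,0,-3],0],[-1,[0,0,-6],0],[-1,[0,0,-9],0],[-1,[0,0,-11],0],[-1,[-1,2.55,-11],0],[-1,[-2.5,6.4,-11],0],[-1,[-4,10.2,-11],0],[-1,[-5.5,14,-11],0],[-1,[-7,17.9,-11],0],[-1,[-8.5,21.7,-11],0],[-1,[-10,25.5,-11],0]]'
python3 -m creep '[[-1,[0,0,0],0],[-1,[0,0,0],0],[-1,[0,0,0],0]]'
```

```text
clock: 20.25
eef_pos: [541.7, -7.1, 197.2]
eef_rot: [3.141, 0.0, 3.141]
wrist_force: [0.8, -0.1, -0.2]
finger_gap: 29.1
finger_force: 24.9
clock: 20.55
eef_pos: [541.2, -9.7, 196.7]
eef_rot: [-3.142, -0.0, 3.141]
wrist_force: [-0.4, -0.5, -0.9]
finger_gap: 28.4
finger_force: 24.9
```

```bash
python3 - <<'E'
from meas import *
for cam in('top','scene'):
    i,q=snap(cam,cam+'5.png')
    for z in(22,):
      cs,_=cv2.findContours(brown(i),0,1)
      for c in cs:
        if cv2.contourArea(c)<300: continue
        w=np.array([onz(q,*x,z)[:2] for x in c[:,0,:].astype(float)],np.float32); print(cam,cv2.minEnclosingCircle(w))
E
```

```text
top ((436.1489562988281, 138.81881713867188), 55.457275390625)
top ((440.6604919433594, -266.8685607910156), 60.212562561035156)
top ((639.7206420898438, 246.80923461914062), 36.65319061279297)
top ((891.08837890625, -325.5504150390625), 83.08073425292969)
scene ((642.8670043945312, 247.56881713867188), 37.48915100097656)
scene ((655.6331787109375, -84.02776336669922), 48.729766845703125)
scene ((427.53399658203125, 92.32197570800781), 73.09233093261719)
scene ((865.7932739257812, -358.4154968261719), 83.13442993164062)
scene ((441.05987548828125, -268.87310791015625), 60.56040954589844)
scene ((119.99189758300781, -547.2146606445312), 80.81256103515625)
```

```bash
python3 -m creep '[[-1,[-1.5,3.8,0],0],[-1,[-3,7.7,0],0],[-1,[-4.5,11.5,0],0],[-1,[-6,15.3,0],0],[-1,[-7.5,19.2,0],0],[-1,[-9,23,0],0],[-1,[-10,25.7,0],0],[-1,[-10,25.7,0],0],[-1,[-10,25.7,0],0],[-1,[-10,25.7,0],0],[-1,[-10,25.7,0],0]]'
python3 - <<'E'
from h import *
im,p=snap('wrist','w6.png')
cv2.imwrite('pics/w6c.png',im[100:260,220:440,::-1].repeat(3,0).repeat(3,1))
E
```

```text
clock: 21.75
eef_pos: [641.7, 246.7, 196.9]
eef_rot: [3.142, 0.0, 3.14]
wrist_force: [0.5, -0.3, -0.6]
finger_gap: 28.7
finger_force: 24.9
```

View pics/w6c.png

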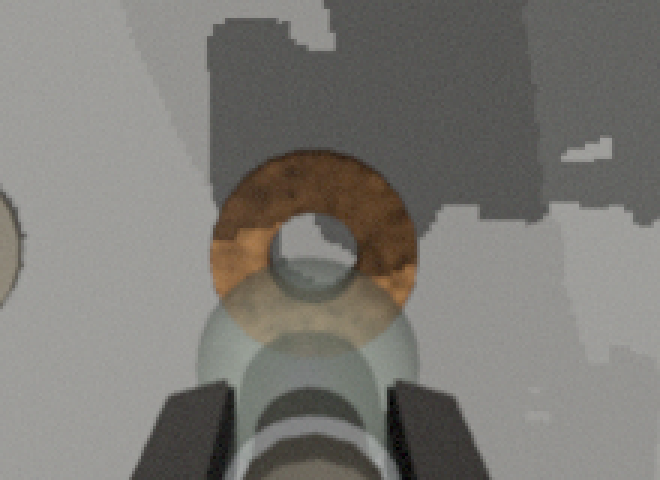

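```bash
python3 -m creep '[[-1,[0,0.1,3],0],[-1,[0,0.1,6],0],[-1,[0,0.1,8.5],0],[-1,[0,0.1,9.7],0],[-1,[0,0.1,10.1],0],[-1,[0,0.1,10.1],0],[-1,[0,0.1,10.4],0],[-1,[0,0.1,10.5],0],[-1,[0,0.1,10.55],0],[-1,[0,0.1,10.55],0]]'
```

```text
clock: 22.8
eef_pos: [641.9, 249.1, 92.0]
eef_rot: [3.141, 0.001, 3.141]
wrist_force: [-0.2, -0.8, 5.1]
finger_gap: 28.5
finger_force: 24.9
```

```bash
python3 -m creep '[[-0.3,[0,0,0],0],[0,[0,0,0],0],[0.5,[0,0,0],0],[1,[0,0,0],0],[1,[0,0,0],0],[1,[0,0,0],0],[1,[0,0,0],0],[1,[0,0,-2],0],[1,[0,0,-5],0],[1,[0,0,-9],0],[1,[0,0,-13],0],[1,[0,0,-13],0]]'
python3 -m creep '[[1,[3,-2.2,0],0],[1,[6,-4.4,0],0],[1,[9,-6.6,0],0],[1,[12,-8.8,0],0],[1,[15,-11,0],0],[1,[18,-13.2,0],0],[1,[21.2,-15.4,0],0],[1,[21.2,-15.4,0],0],[1,[21.2,-15.4,0],0],[1,[21.2,-15.4,0],0],[1,[21.2,-15.4,0],0],[1,[21.2,-15.4,0],0]]'
python3 - <<'E'
from h import *
im,p=snap('wrist','w7.png'); print(p['origin']); print(proj(p,[429.5,93.3,155.5]))
E
```

```text
clock: 24.0
eef_pos: [643.0, 249.5, 227.7]
eef_rot: [3.139, 0.009, 3.141]
wrist_force: [0.2, 0.3, 0.5]
finger_gap: 94.3
finger_force: 0.0
clock: 25.2
eef_pos: [429.9, 95.4, 220.6]
eef_rot: [-3.142, -0.001, -3.141]
wrist_force: [0.4, 0.3, -0.7]
finger_gap: 94.0
finger_force: 0.0
[360.19079609  96.58206577 386.04855869]
[318.77903094 217.03503599]
```

View pics/w7.png

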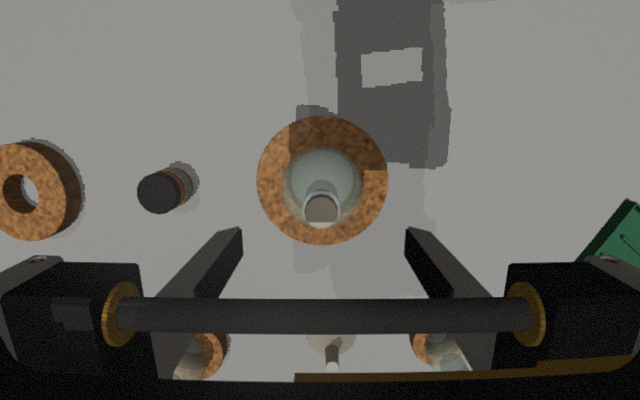

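```bash
python3 -m creep '[[1,[0,-0.15,2],0],[1,[0,-0.15,5],0],[1,[0,-0.15,7.5],0],[1,[0,-0.15,9],0],[1,[0,-0.15,9.7],0],[1,[0,-0.15,9.7],0],[1,[0,-0.15,9.7],0]]'
python3 -m creep '[[-1,[0,0,0],0],[-1,[0,0,0],0],[-1,[0,0,0],0],[-1,[0,0,0],0],[-1,[0,0,0],0],[-1,[0,0,0],0],[-1,[0,0,0],0],[-1,[0,0,0],0],[-1,[0,0,0],0],[-1,[0,0,0],0],[-1,[0,0,0],0],[-1,[0,0,0],0]]' 25
```

```text
clock: 25.95
eef_pos: [429.9, 93.7, 124.6]
eef_rot: [3.141, 0.001, 3.141]
wrist_force: [0.3, 0.1, 0.6]
finger_gap: 93.8
finger_force: 0.0
clock: 27.15
eef_pos: [429.6, 93.6, 124.0]
eef_rot: [3.142, 0.0, 3.141]
wrist_force: [0.2, 0.7, 1.0]
finger_gap: 28.5
finger_force: 25.0
```

```bash
python3 -m creep '[[-1,[0,0,-1],0],[-1,[0,0,-3],0],[-1,[0,0,-6],0],[-1,[0,0,-9],0],[-1,[0,-1,-10],0],[-1,[-0.1,-4,-10],0],[-1,[-0.2,-7,-10],0],[-1,[-0.4,-10.5,-10],0],[-1,[-0.5,-14,-10],0],[-1,[-0.6,-17.5,-10],0],[-1,[-0.8,-21,-10],0],[-1,[-0.9,-24.5,-10],0]]'
python3 -m creep '[[-1,[0,-3,0],0],[-1,[0,-6,0],0],[-1,[-0.2,-9,0],0],[-1,[-0.3,-11.3,0],0],[-1,[-0.3,-11.3,0],0],[-1,[-0.3,-11.3,0],0],[-1,[-0.3,-11.3,0],0],[-1,[-0.3,-11.3,0],0]]'
python3 - <<'E'
from h import *
im,p=snap('wrist','w8.png')
cv2.imwrite('pics/w8c.png',im[80:260,220:440,::-1].repeat(3,0).repeat(3,1))
E
```

```text
clock: 28.35
eef_pos: [437.7, -153.4, 223.3]
eef_rot: [3.141, -0.001, 3.141]
wrist_force: [0.8, 1.6, -2.1]
finger_gap: 28.9
finger_force: 25.0
clock: 29.15
eef_pos: [441.4, -263.8, 223.9]
eef_rot: [3.142, -0.0, -3.141]
wrist_force: [-0.2, -0.1, -2.1]
finger_gap: 28.5
finger_force: 25.0
```

View pics/w8c.png

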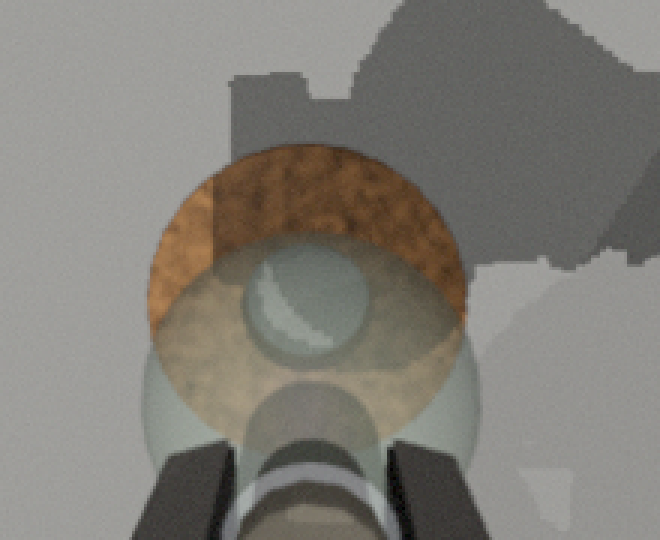

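```bash
python3 -m creep '[[-1,[0,-0.05,2],0],[-1,[0,-0.05,5],0],[-1,[0,-0.05,7],0],[-1,[0,-0.05,8],0],[-1,[0,-0.05,8.4],0],[-1,[0,-0.05,8.4],0],[-1,[0,-0.05,8.6],0],[-1,[0,-0.05,8.75],0],[-1,[0,-0.05,8.8],0],[-1,[0,-0.05,8.8],0]]'
```

```text
clock: 30.2
eef_pos: [441.6, -265.2, 136.5]
eef_rot: [-3.141, 0.001, 3.141]
wrist_force: [-0.6, -0.3, 3.5]
finger_gap: 28.4
finger_force: 25.0
```

Contact felt; release and rise, then move aside and check.

```bash
python3 -m creep '[[-0.3,[0,0,0],0],[0,[0,0,0],0],[0.5,[0,0,0],0],[1,[0,0,0],0],[1,[0,0,0],0],[1,[0,0,0],0],[1,[0,0,0],0],[1,[0,0,-2],0],[1,[0,0,-5],0],[1,[0,0,-9],0],[1,[0,0,-12],0],[1,[0,0,-12],0]]'
python3 -m creep '[[1,[2,4,-2],0],[1,[4,8,-4],0],[1,[5,12,-4],0],[1,[5,15,-4],0],[1,[5,15,-4],0],[1,[5,15,-4],0],[1,[5,15,-4],0]]'
python3 - <<'E'
from h import *
a,_=snap('scene','s9.png'); b,_=snap('top','t9.png')
cv2.imwrite('pics/f9.png',cv2.resize(np.vstack([a[40:370,60:480],b[90:300,150:570]]),None,fx=1.1,fy=1.1)[:,:,::-1])
E
```

```text
clock: 31.4
eef_pos: [442.4, -265.6, 260.0]
eef_rot: [-3.138, 0.005, 3.141]
wrist_force: [0.5, -0.2, -0.4]
finger_gap: 94.0
finger_force: 0.0
clock: 32.1
eef_pos: [391.5, -115.5, 295.5]
eef_rot: [3.141, -0.001, 3.141]
wrist_force: [0.3, -0.2, 1.3]
finger_gap: 93.9
finger_force: 0.0
```

View pics/f9.png

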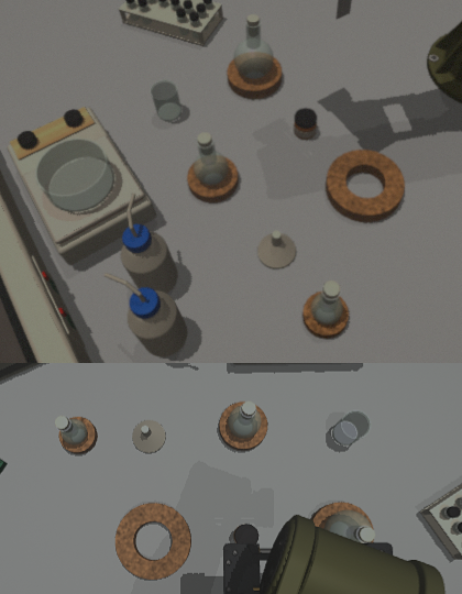

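All three flasks stand upright on their own rings, with the largest at (253,60), the middle one at (210,170) and the smallest at (327,305) in the picture. The biggest ring, at (365,183), is empty, and the bystanders are where they were.

```bash
python3 -c "
from cell import manip
print(manip.sign_off())"
```

```text
the job is handed in; nothing more can be done
None
```

All three flasks stand upright on the rings of their own size, the biggest ring is empty, the beaker, jar and funnel look undisturbed in the last pictures, and the job was handed in at about 32 s.

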